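# Run a spiral cutter's carriage back for loading

### The job

The spiral vegetable cutter has to be opened for loading. Press down the release button on top of its carriage and, keeping it down all the way, push the carriage away from the blade plate until it stands against its end stop; then let the button spring up so that the carriage is locked there. Only press and push with the fingers: do not lift the cutter or shove it from its place, and leave the things round it alone.

Things in the scene. Friction and masses are not known exactly. Their poses are not given: they have to be found in the camera images.
- cutter: hand-cranked spiral vegetable cutter standing loose on rubber feet: grey cast base 100 mm (x) by 280 mm (y), 4 kg plus a 0.6 kg carriage on two steel guide bars. Origin: under the middle of the base, on the worktop; y runs along the bars from the blade plate to the end stop, z up. A level push of over about 40 N shoves the whole cutter along
- blade_plate (a point): top middle of the grey arched blade plate, which stands across the -y end of the cutter, 100 mm wide, 135 mm high, 18 mm thick, with a round steel blade on its inner face
- stop_block (a point): top middle of the grey stop block across the +y end of the cutter, 100 mm wide, 54 mm high, 18 mm thick; two rubber buffers on its inner face are the end stop
- carriage (a joint): travel of the carriage in m along the cutter's +y, away from the blade: 0 = nearest the blade plate, 0.140 = against the end stop. Locked by a sprung dog in a toothed rack of 10 mm pitch (up to 4 mm of play; at first it may ride on a tooth and drop in within 5 mm). With the button down it slides with about 2 N of friction
- housing_top (a point): top centre of the carriage's black gear housing, 74 mm (x) by 66 mm (y), 113 mm above the worktop; moves with the carriage. A pronged disc faces the blade; on the +y side is a crank, not needed: its arm points to -x (60 mm, end 65 mm above the worktop), its grip reaches 89 mm to +y of this point
- release (a joint): travel of the release button in m, straight down: 0 = up (locked), 0.008 = fully down. The spring takes about 2 N at first and 4.5 N fully down. The dog is clear of the rack from about 0.0055 on and drops into the nearest gap as soon as the button is let up
- button_top (a point): centre of the top of the release button, a flat grey cap 40 mm (x) by 42 mm (y) amid the housing's top, 121 mm above the worktop when up. It lies in a trough 48 mm long (y), open at the x sides, between two black thumb ridges 9 mm thick, 58 mm wide, 5.5 mm above the button when up, 13.5 mm when down: a fingertip on the button pushes the carriage by a ridge
- peeler: yellow-handled peeler lying flat, 170 mm long; bystander. Origin: centre of its underside
- jam_jar: glass jam jar, 68 mm across, 84 mm high; bystander. Origin: centre of its underside
- tall_tin: closed food tin with a paper label, 75 mm across, 110 mm high, standing; bystander. Origin: centre of its underside

How it is judged (in metres and radians):
On the way, in this order (a step that is already met when the one before it is completed fails the run):
1. the release button is pressed down while the carriage is still well short of the end stop (value of joint release above 0.005 m and value of joint carriage below 0.08 m), for 0.1 s.
2. the carriage is against the end stop with the button still held down (value of joint carriage above 0.136 m and value of joint release above 0.004 m), for 0.1 s.
At the end, for the whole second after the job is handed in: the carriage stands within 4 mm of its end stop, the release button has sprung up (within 1.5 mm), and the cutter rests upright within 30 mm of where it stood (value of joint carriage above 0.136 m and value of joint release below 0.0015 m and distance of cutter from where it was at the start of the episode below 0.03 m and angle between cutter's own z axis and vertical below 0.05 rad and linear speed of cutter below 0.01 m/s); the robot touches nothing.
It fails at once if the release button is let up on the way, before the carriage has reached the end stop (value of joint carriage between 0.07 and 0.134 m and value of joint release below 0.003 m).
It fails at once if the cutter is lifted or tipped (height (world z) of cutter above 0.012 m or angle between cutter's own z axis and vertical above 0.12 rad).
It fails at once if the cutter is shoved more than 30 mm over the worktop (distance of cutter from where it was at the start of the episode above 0.03 m).
It fails at once if a bystander is moved more than 20 mm (distance of any of tall_tin, peeler, jam_jar from where it was at the start of the episode above 0.02 m).
It also fails if it takes over 38 s, if anything falls off the work surface, if the arm or the gripper's body presses on something with over 40 N, if the wrist force passes 120 N, or if a joint passes its speed limit or range.

### The arm

A 6-joint arm with a two-finger parallel gripper is mounted at the origin on a cart in front of the work surface, level with it; the furniture and walls round the work are solid. World frame = base frame: x ahead of the robot, y to its left, z up, the work surface at z = 0. Lengths are in m, angles in degrees, forces in N, time in s.
With the tool pointing down it reaches from about 0.225 to 0.725 m from the base axis. Payload 3.1 kg.
Tool frame: the origin (TCP) lies at the very end of the fingers, on their centre line; the grasp point (between the pads) lies 19 mm behind it; z points along the fingers, y is the line along which they close (so a half turn about z gives the same grasp; the last joint's range is limited). The gripper opens to 85 mm and grips with 20 to 120 N. Pads are 22 mm wide; open, the fingers measure 114 mm over their backs; the gripper's body (76 mm by 85 mm) begins 54 mm behind the grasp point. The pads swing forward as they close: fully open they stand 13 mm farther back than shut.
Start: joints at [60.459, 2.75, 5.684, 92.934, 0, 82.678], TCP at [0.199, 0.486, 0.195] pointing down, gripper open.
Joint ranges: [-166.93, 166.93], [-56.73, 111.36], [-69.38, 81.34], [-121.58, 131.49], [-85.45, 84.26], [-180, 180]. Speed limits (degrees/s): [159.86, 159.86, 180, 180, 180, 180].

### API

Orientations are given as a 3x3 rotation matrix whose columns are the frame's x, y, z axes.
In Python, from station import readout, imaging, workorder gives the robot as it stands.
- The arm moves only by the tool apply_moves, never from a script. Its argument "commands" is one flat list of numbers, 7 for each row, row after row: the shift along the world's x, y, z in cm, then the turn, a rotation vector about the world's x, y, z in rad, then the finger opening in cm, from 0 to 8.54. In form: [tx, ty, tz, ax, ay, az, fingers, tx, ty, tz, ax, ay, az, fingers, ...]. A call has 1 to 20 rows; each row is the pose to reach, as a shift and turn from the pose commanded when the call began; what a row does not reach only later rows make up. A row lasts 1/12 s, in which the tool goes at most 41.7 mm and 7.16 degrees, less where a joint would pass 70% of its speed; a pose out of reach is approached as far as the arm can. A call with a gripper value outside its range is refused whole. The fingers move at their own pace and stop on an object; "grip_force" is the grip in N (left out, the last holds). Time passes only in rows, so rows that repeat a pose let the fingers close. It gives the time, the measured TCP pose, the force, the opening and the grip force at its end, in the units of the state.
- readout.observe(): the state, without advancing time (a new reading comes with each control period).
- imaging.grab_frame(name): name is "scene" or "top" or "wrist"; returns a dict with "image" (480x640x3 uint8, blue, green, red), "vfov" (degrees; the focal length in pixels is half the picture's height over the tangent of half this angle, whatever the lens; pixels are square), "cx", "cy" (the principal point, pixels), "k1" (the pictures are not rectified: a ray, as slopes to the right and down, at radius r is drawn at 1 + k1 r^2 times it, then the intrinsics apply), "rvec" (rotation vector, rad) and "tvec" (3), from world to camera coordinates, as OpenCV has them; the wrist camera has in their place "hand_eye" (4x4, takes a point from camera to tool coordinates, whose origin is the TCP and whose axes are the flange's). Camera axes: x right, y down, z forward; pixel columns grow to the right and rows downward; lengths in m; the calibration is good to about 2 mm. A picture is of the moment at which its call begins: read the wrist's pose just before it. There is no depth.
- workorder.hand_in(): hands the job in; it is judged then, once.
Trained networks look in the newest picture that a camera, given by its name, has taken for a name from the list of things; names that differ only in an ending like _2 or _b are one class to them, and where a whole thing is asked for, a point or a joint stands for the part that bears it (a point fixed in the world has none). Each returns a list of dicts, best first, with "conf" (0 to 1); they miss things now and then, are a little off and sometimes report something else, mostly with a low value. They report only what shows in the picture. A call takes as long as a camera call.
- imaging.boxes_of(name, camera): "bbox" ([left, top, right, bottom] in pixels, round what is visible of it).
- imaging.cut_out(name, camera): "region" (480x640 bool, what is visible of it) and "bbox" ([left, top, right, bottom] in pixels, round what is visible of it).
The state is a dict: "time": time; "joints": joint angles; "joint_vel": joint speeds; "tau": joint torques, N m; "position": TCP position; "orientation": TCP orientation; "wrist_force": force on the tool from outside, world axes, zero at the start; "torque": the same for the moment, N m; "opening": opening from 0.0 (shut) to 1.0 (fully open); "grip_force": force on a finger pad.
Only numpy, scipy, OpenCV 4.12 (cv2) and the standard library are available. Lean on these libraries where they do the work, as an engineer would, in place of code of your own. Each camera call takes 0.05 s, during which the arm holds its last target. There are 200 camera calls.

## Working session

There is one attempt and no reset: what is moved stays moved. The work goes in short steps, Python scripts to look and compute and a tool call to move; the robot and the scene stay as the last step left them, time stands still between calls to the robot, and variables do not carry over. Pictures are saved under pics/ and viewed, at most 12 in all, crops included, and the job is handed in when it is done.

Besides the shell and the picture viewer there is one more tool, called after ">>>" by a JSON object that holds its "api" and its "payload", one argument or row to a line. apply_moves: Moves the arm, as the interface text tells. Its arguments: {"type":"object","properties":{"commands":{"type":"array","items":{"type":"number"}},"grip_force":{"type":"number"}},"required":["commands"]}

```bash
mkdir -p pics; ls; cat > h.py <<'E'
import numpy as np, cv2
from station import readout, imaging, workorder
def cam(f):
    K=240/np.tan(np.radians(f['vfov'])/2)
    if 'hand_eye' in f:
        s=readout.observe(); T=np.eye(4);T[:3,:3]=np.array(s['orientation']);T[:3,3]=s['position']
        M=np.linalg.inv(T@np.array(f['hand_eye'])); R=M[:3,:3]; t=M[:3,3]
    else:
        R=cv2.Rodrigues(np.array(f['rvec'],float))[0]; t=np.array(f['tvec'],float).ravel()
    return K,f['cx'],f['cy'],f['k1'],R,t
def project(c,P):
    K,cx,cy,k1,R,t=c; p=np.atleast_2d(P)@R.T+t; s=p[:,:2]/p[:,2:]; s=s*(1+k1*(s**2).sum(1,keepdims=True))
    return s*K+[cx,cy]
def onplane(c,uv,z):
    K,cx,cy,k1,R,t=c; d=(np.array(uv,float)-[cx,cy])/K; s=d.copy()
    for _ in range(20): s=d/(1+k1*(s@s))
    r=R.T@np.array([*s,1]); o=-R.T@t
    return o+r*(z-o[2])/r[2]
E
python3 - <<'E'
from h import *
s=readout.observe(); print(s['position'],s['orientation'],s['opening'],s['wrist_force'])
for n in ['scene','top']:
    f=imaging.grab_frame(n); c=cam(f); cv2.imwrite(f'pics/{n}0.png',f['image'])
    print(n,'cam at',(-c[4].T@c[5]).round(3))
    for o,z in [('cutter',0),('blade_plate',.135),('stop_block',.054),('housing_top',.113),('button_top',.121),('tall_tin',.11),('jam_jar',.084),('peeler',.01)]:
        for d in imaging.boxes_of(o,n)[:2]:
            b=d['bbox']; print(o,round(d['conf'],2),np.round(b),onplane(c,[(b[0]+b[2])/2,(b[1]+b[3])/2],z).round(3))
E
```

```text
pics
[0.19816609 0.48536542 0.19398178] [[-9.25743740e-01  3.78149469e-01 -1.22741199e-03]
 [ 3.78151314e-01  9.25741363e-01 -2.12434216e-03]
 [ 3.32947190e-04 -2.43074392e-03 -9.99996990e-01]] 0.9975288878598125 [-0.06783964  0.3916174  -0.06683631]
scene cam at [0.061 0.894 0.526]
cutter 0.66 [277. 198. 393. 311.] [0.54 0.18 0.  ]
blade_plate 0.6 [272. 199. 396. 311.] [0.418 0.365 0.135]
stop_block 0.59 [274. 199. 392. 308.] [0.497 0.253 0.054]
housing_top 0.59 [323. 208. 379. 274.] [0.438 0.277 0.113]
button_top 0.66 [341. 216. 359. 230.] [0.473 0.225 0.121]
tall_tin 0.61 [403. 180. 419. 230.] [0.414 0.061 0.11 ]
jam_jar 0.92 [176. 320. 224. 383.] [0.48  0.621 0.084]
peeler 0.75 [221. 351. 269. 436.] [0.426 0.598 0.01 ]
top cam at [0.226 0.308 1.518]
blade_plate 0.74 [285. 223. 409. 295.] [0.461 0.244 0.135]
stop_block 0.92 [289. 223. 408. 292.] [0.479 0.236 0.054]
housing_top 0.94 [312. 236. 376. 280.] [0.467 0.249 0.113]
button_top 0.53 [344. 242. 364. 262.] [0.481 0.226 0.121]
tall_tin 0.84 [444. 248. 487. 286.] [ 0.442 -0.044  0.11 ]
jam_jar 0.61 [195. 233. 222. 259.] [0.506 0.582 0.084]
peeler 0.78 [182. 263. 247. 295.] [0.434 0.578 0.01 ]
```

```bash
python3 - <<'E'
import cv2
a=cv2.imread('pics/top0.png')[190:320,170:500]; cv2.imwrite('pics/topc.png',cv2.resize(a,None,fx=2.4,fy=2.4,interpolation=cv2.INTER_CUBIC))
a=cv2.imread('pics/scene0.png')[160:340,250:440]; cv2.imwrite('pics/scenec.png',cv2.resize(a,None,fx=3,fy=3,interpolation=cv2.INTER_CUBIC))
E
```

```text
(no output)
```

View pics/topc.png

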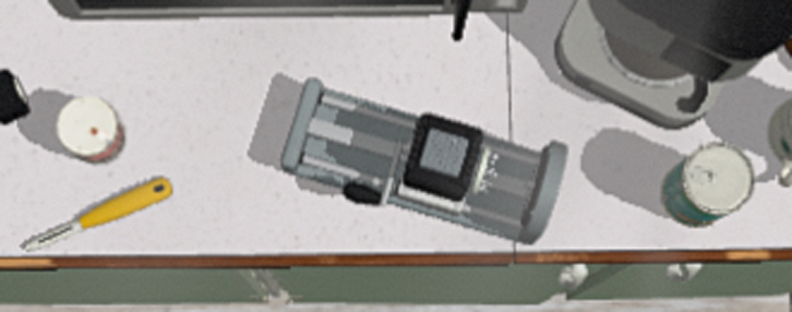

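View pics/scenec.png

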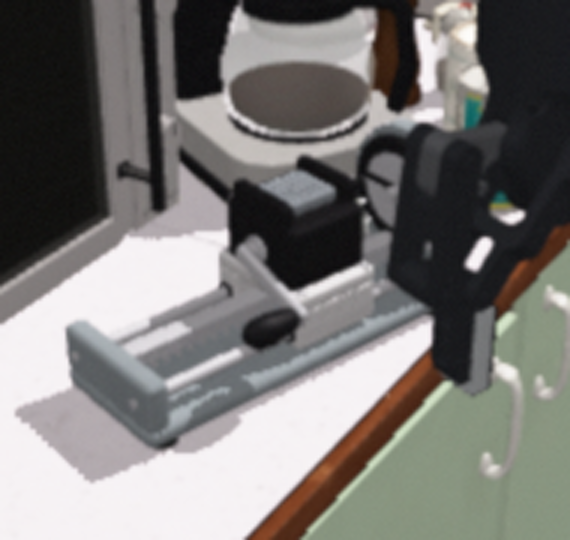

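The top view shows the cutter with the blade plate at the right (crop 548,190), the stop block at the left (303,125) and the grey button amid the housing at (443,150). The crank grip is at the near side and the coffee maker is clear of the path. The scene view agrees.

```bash
python3 - <<'E'
from h import *
f=imaging.grab_frame('top'); c=cam(f)
q=lambda u,v,z: onplane(c,(170+u/2.4,190+v/2.4),z)
print(q(303,125,.054),q(443,152,.121),q(552,190,.13))
for o,z in [('button_top',.121),('housing_top',.118),('cutter',0)]:
    for d in imaging.cut_out(o,'top')[:2]:
        m=d['region']; P=np.array([onplane(c,p[::-1],z)[:2] for p in np.argwhere(m)],np.float32)
        print(o,d['conf'],m.sum(),P.mean(0),cv2.minAreaRect(P*1000))
f=imaging.grab_frame('scene'); c=cam(f)
for d in imaging.cut_out('button_top','scene')[:1]:
    P=np.array([onplane(c,p[::-1],.121)[:2] for p in np.argwhere(d['region'])],np.float32); print(d['conf'],P.mean(0),cv2.minAreaRect(P*1000))
E
```

```text
[0.5195241  0.36650759 0.054     ] [0.47734511 0.22445665 0.121     ] [0.43659301 0.11818693 0.13      ]
button_top 0.7 314 [0.47850868 0.22458506] ((478.6979064941406, 224.4816436767578), (43.66871643066406, 43.124420166015625), 73.24583435058594)
button_top 0.46 4648 [0.4669721  0.24530633] ((467.84820556640625, 245.99880981445312), (277.4226379394531, 111.73645782470703), 74.42253112792969)
housing_top 0.67 1395 [0.46430856 0.23412791] ((455.1715087890625, 241.4262237548828), (97.02692413330078, 145.2490234375), 42.021060943603516)
cutter 0.67 4664 [0.48748446 0.23934785] ((488.50103759765625, 239.2788543701172), (301.6705322265625, 122.42533874511719), 74.67984771728516)
cutter 0.46 293 [0.5000318  0.21767168] ((500.5459899902344, 217.64602661132812), (46.00493240356445, 45.15086364746094), 70.71580505371094)
0.54 [0.47105622 0.22450876] ((471.7547302246094, 225.27508544921875), (42.68568801879883, 49.04017639160156), 73.3594970703125)
```

>>> {"api": "apply_moves", "payload": {
  "commands": [7,-6.5,0,0,0,0.03,0,14,-13,0,0,0,0.06,0,21,-19.5,0,0,0,0.1,0,27.8,-26.1,0,0,0,0.1,0,27.8,-26.1,0,0,0,0.1,0,27.8,-26.1,0,0,0,0.1,0,27.8,-26.1,0,0,0,0.1,0,27.8,-26.1,0,0,0,0.1,0,27.8,-26.1,0,0,0,0.1,0,27.8,-26.1,0,0,0,0.1,0,27.8,-26.1,0,0,0,0.1,0,27.8,-26.1,0,0,0,0.1,0,27.8,-26.1,0,0,0,0.1,0,27.8,-26.1,0,0,0,0.1,0]
}}

```text
time: 2.37
position: [0.4755, 0.2263, 0.1955]
orientation: [[-0.96, 0.282, -0.0], [0.282, 0.96, 0.0], [0.0, 0.0, -1.0]]
wrist_force: [0.8, -0.7, -0.3]
opening: 0.003
grip_force: 0.0
```

```bash
python3 - <<'E'
from h import *
s=readout.observe(); print(s['time'],s['position'],s['orientation'],s['opening'],s['wrist_force'])
f=imaging.grab_frame('wrist'); c=cam(f); im=f['image'].copy(); print((-c[4].T@c[5]).round(3))
for d in imaging.cut_out('button_top','wrist')[:2]:
    P=np.array([onplane(c,p[::-1],.121)[:2] for p in np.argwhere(d['region'])],np.float32); print(d['conf'],d['bbox'],P.mean(0),cv2.minAreaRect(P*1000))
cv2.circle(im,tuple(project(c,[s['position'][0],s['position'][1],.121])[0].astype(int)),4,(0,0,255),-1)
cv2.imwrite('pics/w1.png',im)
E
```

```text
2.3667 [0.47549792 0.2263108  0.19547256] [[-9.59537611e-01  2.81580484e-01 -5.61091243e-05]
 [ 2.81580436e-01  9.59537533e-01  4.25968684e-04]
 [ 1.73783279e-04  3.92933742e-04 -9.99999908e-01]] 0.003155310959698365 [ 0.81616161 -0.66567051 -0.34004615]
[0.408 0.247 0.374]
0.9 [289.7, 198.8, 355.3, 262.5] [0.4761255  0.22569211] ((476.5553894042969, 225.78048706054688), (41.12459945678711, 40.76740264892578), 72.28770446777344)
```

View pics/w1.png

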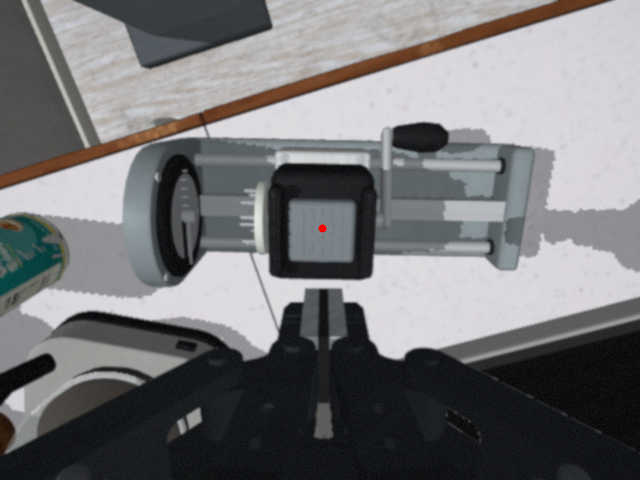

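The wrist view shows the button (322,230) right under the TCP, with the trough parallel to the fingers. The stop is at the right (517,208) and the axis is tilted about 0.8° from the tool's y.

>>> {"api": "apply_moves", "payload": {
  "commands": [0,0,-2.5,0,0,0,0,0,0,-5,0,0,0,0,0,0,-6.8,0,0,0,0,0,0,-7.2,0,0,0,0,0,0,-7.5,0,0,0,0,0,0,-7.8,0,0,0,0,0,0,-8,0,0,0,0,0,0,-8.2,0,0,0,0,0,0,-8.2,0,0,0,0,0,0,-8.2,0,0,0,0]
}}

```text
time: 3.3
position: [0.477, 0.2251, 0.114]
orientation: [[-0.959, 0.284, 0.001], [0.284, 0.959, 0.0], [-0.001, 0.001, -1.0]]
wrist_force: [0.3, 0.1, 0.4]
opening: 0.001
grip_force: 0.0
```

```bash
python3 - <<'E'
from h import *
for i in range(3):
    s=readout.observe(); print(s['time'],s['position'],s['wrist_force'],s['torque'])
    f=imaging.grab_frame('scene')
cv2.imwrite('pics/s2.png',cv2.resize(f['image'][170:290,290:420],None,fx=5,fy=5,interpolation=cv2.INTER_CUBIC)[:600])
E
```

```text
3.3 [0.47704104 0.22513052 0.11398689] [0.28763438 0.10337696 0.41975489] [-0.04615987 -0.00532998  0.03971162]
3.35 [0.47698673 0.22511231 0.11389504] [ 0.62078244 -0.47568434 -0.59778603] [ 0.00344098 -0.01374604  0.0097478 ]
3.4 [0.47694604 0.2250858  0.11382019] [ 0.21960077 -0.76437415  0.12219452] [-0.02680813  0.00428988  0.03014906]
```

View pics/s2.png

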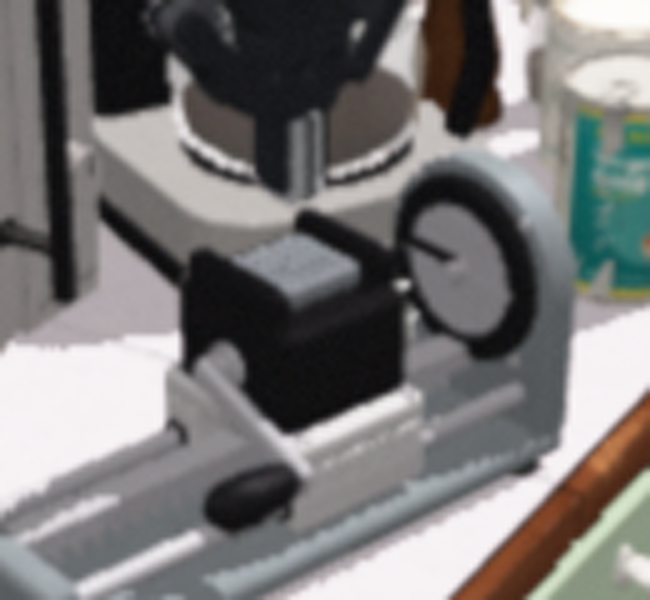

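The scene view shows the fingertip at crop (305,197), still visibly above or behind the button at (300,265), so there is no contact. I'll check the projection.

```bash
python3 - <<'E'
from h import *
s=readout.observe(); p=np.array(s['position']); print(p)
f=imaging.grab_frame('scene'); c=cam(f)
print('tcp in scene',project(c,p),'tip seen',(290+305/5,170+197/5))
print('button est', project(c,[.4765,.2255,.121]), [ (d['conf'],d['bbox']) for d in imaging.boxes_of('button_top','scene')])
f=imaging.grab_frame('top'); c=cam(f)
print('tcp in top',project(c,p)); cv2.imwrite('pics/t2.png',cv2.resize(f['image'][210:300,280:420],None,fx=5,fy=5,interpolation=cv2.INTER_CUBIC))
f=imaging.grab_frame('wrist'); c=cam(f);print('tcp in wrist',project(c,p)); im=f['image']; cv2.circle(im,tuple(project(c,p)[0].astype(int)),3,(0,0,255),-1)
print([(d['conf'],d['bbox']) for d in imaging.boxes_of('button_top','wrist')])
cv2.imwrite('pics/w2.png',im)
E
```

```text
[0.47688179 0.22506353 0.11368949]
tcp in scene [[348.18467439 225.24036179]] tip seen (351.0, 209.4)
button est [[348.23629799 222.17812414]] []
tcp in top [[354.16385449 254.06524304]]
tcp in wrist [[322.39182899 273.93373323]]
[(0.86, [276.7, 230.0, 371.8, 319.2])]
```

View pics/w2.png

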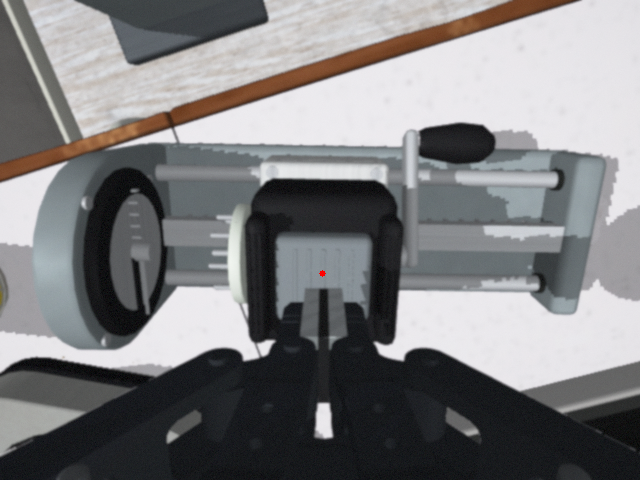

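```bash
python3 - <<'E'
from h import *
from scipy.optimize import least_squares
s=readout.observe(); p=np.array(s['position'])
fs=imaging.grab_frame('scene'); cs=cam(fs); cw=cam(imaging.grab_frame('wrist'))
r=least_squares(lambda x: np.r_[(project(cw,x)-[323,288.5]).ravel(),(project(cs,x)-[351,209.4]).ravel()*2],p)
print(p,r.x,r.x-p,r.fun)
for dz in [0,.005,.01,.013,.016]: print(dz,project(cw,p+[0,0,dz]),project(cs,p+[0,0,dz]))
E
```

```text
[0.47660331 0.22497249 0.11328051] [0.46742319 0.22823482 0.15270603] [-0.00918013  0.00326233  0.03942552] [0.19540237 0.26548826 0.85616772 0.33373709]
0 [[322.11315091 273.41894101]] [[348.32405363 225.43407394]]
0.005 [[322.07922848 277.60430335]] [[348.32834192 223.25501758]]
0.01 [[322.04352029 282.01023215]] [[348.33262664 221.06385444]]
0.013 [[322.02117875 284.76701439]] [[348.33519564 219.74330654]]
0.016 [[321.99810872 287.61378614]] [[348.33776318 218.41834632]]
```

View pics/t2.png

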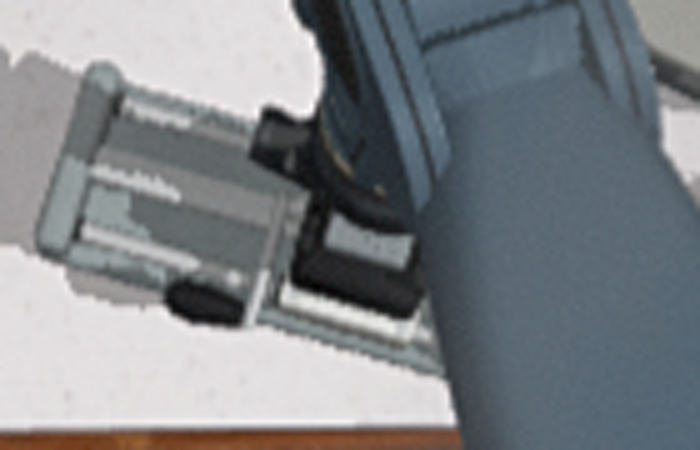

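The top view is mostly hidden by the arm. In the wrist view the finger end is at (323,288), not at the projected TCP (322,273). Both cameras put the visible tip about 39 mm above the reported TCP, and the force is zero, so the fingers haven't touched yet. I'll go down carefully and watch the force.

>>> {"api": "apply_moves", "payload": {
  "commands": [0,0,-0.3,0,0,0,0,0,0,-0.6,0,0,0,0,0,0,-0.9,0,0,0,0,0,0,-1.2,0,0,0,0,0,0,-1.5,0,0,0,0,0,0,-1.5,0,0,0,0]
}}

```text
time: 4.3
position: [0.4759, 0.2248, 0.0971]
orientation: [[-0.959, 0.284, -0.002], [0.284, 0.959, -0.001], [0.001, -0.001, -1.0]]
wrist_force: [0.5, -0.0, -0.4]
opening: -0.003
grip_force: 0.0
```

```bash
python3 - <<'E'
from h import *
s=readout.observe(); p=np.array(s['position']); print(p,s['wrist_force'],s['opening'])
fs=imaging.grab_frame('scene'); 
a=cv2.resize(fs['image'][170:270,300:400],None,fx=4,fy=4,interpolation=cv2.INTER_CUBIC)
fw=imaging.grab_frame('wrist'); b=cv2.resize(fw['image'][180:380,220:420],None,fx=2,fy=2)
cv2.imwrite('pics/s3.png',np.hstack([a,b]))
E
```

```text
[0.47585586 0.2247919  0.09708351] [ 0.48242606 -0.00481451 -0.4332093 ] -0.0025212499738301686
```

View pics/s3.png

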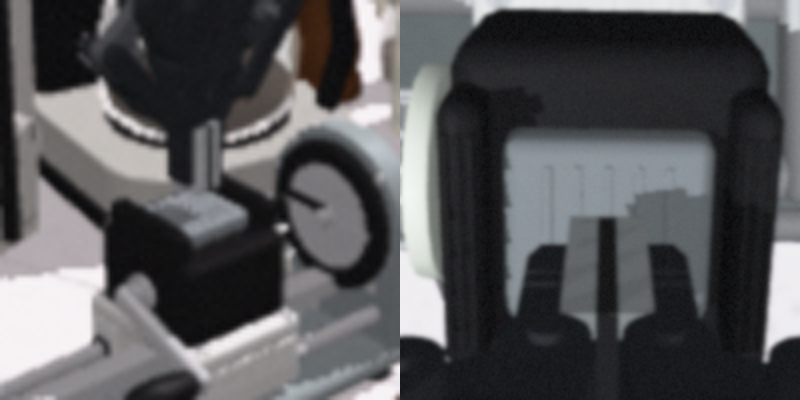

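The scene crop (left) shows the tip just above the button's top at (207,190). The wrist crop (right) shows the tip over the button between the ridges, with its shadow near it. It's about 15 mm above.

>>> {"api": "apply_moves", "payload": {
  "commands": [0,0,-0.4,0,0,0,0,0,0,-0.8,0,0,0,0,0,0,-1.2,0,0,0,0,0,0,-1.4,0,0,0,0,0,0,-1.5,0,0,0,0,0,0,-1.5,0,0,0,0]
}}

```text
time: 4.9
position: [0.4765, 0.225, 0.0833]
orientation: [[-0.959, 0.284, -0.0], [0.284, 0.959, -0.0], [0.0, -0.0, -1.0]]
wrist_force: [-0.4, -1.1, 2.6]
opening: -0.001
grip_force: 1.2
```

>>> {"api": "apply_moves", "payload": {
  "commands": [0,0,-0.2,0,0,0,0,0,0,-0.4,0,0,0,0,0,0,-0.6,0,0,0,0,0,0,-0.7,0,0,0,0,0,0,-0.7,0,0,0,0]
}}

```text
time: 5.32
position: [0.4766, 0.225, 0.0769]
orientation: [[-0.959, 0.284, 0.001], [0.284, 0.959, 0.0], [-0.001, 0.0, -1.0]]
wrist_force: [-1.8, -0.6, 5.4]
opening: -0.004
grip_force: 2.7
```

>>> {"api": "apply_moves", "payload": {
  "commands": [0,0,-0.1,0,0,0,0,0,0,-0.2,0,0,0,0,0,0,-0.2,0,0,0,0,0,0,-0.2,0,0,0,0]
}}

```text
time: 5.65
position: [0.4771, 0.2256, 0.0767]
orientation: [[-0.959, 0.284, 0.002], [0.284, 0.959, 0.001], [-0.002, 0.002, -1.0]]
wrist_force: [-4.1, -0.6, 11.0]
opening: -0.002
grip_force: 5.7
```

>>> {"api": "apply_moves", "payload": {
  "commands": [0,0,-0.1,0,0,0,0,0.09,0.29,-0.1,0,0,0,0,0.2,0.67,-0.1,0,0,0,0,0.32,1.05,-0.1,0,0,0,0,0.43,1.44,-0.1,0,0,0,0,0.58,1.91,-0.1,0,0,0,0,0.72,2.39,-0.1,0,0,0,0,0.87,2.87,-0.1,0,0,0,0,1.02,3.35,-0.1,0,0,0,0,1.16,3.83,-0.1,0,0,0,0,1.16,3.83,-0.1,0,0,0,0]
}}

```text
time: 6.57
position: [0.4896, 0.2653, 0.0767]
orientation: [[-0.959, 0.283, 0.004], [0.283, 0.959, 0.004], [-0.003, 0.005, -1.0]]
wrist_force: [-3.0, 1.1, 13.0]
opening: 0.001
grip_force: 6.4
```

```bash
python3 - <<'E'
from h import *
s=readout.observe(); p=np.array(s['position']); print(p,s['wrist_force'],s['opening'])
fs=imaging.grab_frame('scene'); 
a=cv2.resize(fs['image'][180:320,260:400],None,fx=2.857,fy=2.857,interpolation=cv2.INTER_CUBIC)
fw=imaging.grab_frame('wrist'); b=cv2.resize(fw['image'][120:420,120:620],(667,400))
cv2.imwrite('pics/s4.png',cv2.resize(np.hstack([a[:400],b]),None,fx=.75,fy=.75))
E
```

```text
[0.48964899 0.26533846 0.07672074] [-3.02505538  1.11785311 13.01187177] 0.0007778804854903263
```

View pics/s4.png

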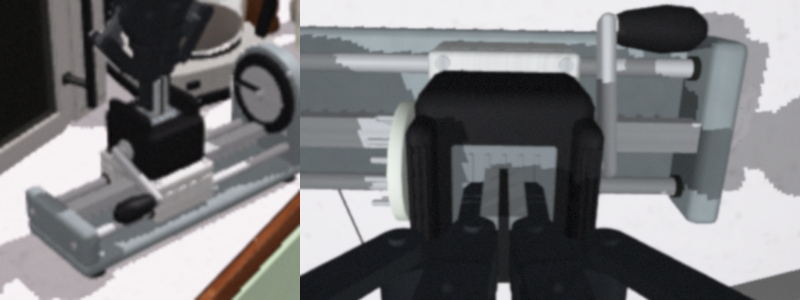

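The fingers stay centred in the trough and have carried the carriage along. About 50 mm is left from the slide (580,60) to the buffers (690,67).

>>> {"api": "apply_moves", "payload": {
  "commands": [0.09,0.29,0,0,0,0,0,0.2,0.67,0,0,0,0,0,0.32,1.05,0,0,0,0,0,0.43,1.44,0,0,0,0,0,0.58,1.91,0,0,0,0,0,0.72,2.39,0,0,0,0,0,0.87,2.87,0,0,0,0,0,1.02,3.35,0,0,0,0,0,1.16,3.83,0,0,0,0,0,1.16,3.83,0,0,0,0,0]
}}

```text
time: 7.5
position: [0.5016, 0.3036, 0.0767]
orientation: [[-0.959, 0.283, 0.005], [0.283, 0.959, 0.004], [-0.004, 0.005, -1.0]]
wrist_force: [-2.0, -0.6, 11.2]
opening: 0.004
grip_force: 5.9
```

>>> {"api": "apply_moves", "payload": {
  "commands": [0.09,0.29,0,0,0,0,0,0.17,0.57,0,0,0,0,0,0.26,0.86,0,0,0,0,0,0.35,1.15,0,0,0,0,0,0.43,1.44,0,0,0,0,0,0.52,1.72,0,0,0,0,0,0.58,1.91,0,0,0,0,0,0.58,1.91,0,0,0,0,0]
}}

```text
time: 8.17
position: [0.5073, 0.3219, 0.0767]
orientation: [[-0.959, 0.283, 0.005], [0.283, 0.959, 0.003], [-0.004, 0.004, -1.0]]
wrist_force: [-1.5, -1.3, 12.5]
opening: 0.001
grip_force: 5.9
```

```bash
python3 - <<'E'
from h import *
s=readout.observe(); p=np.array(s['position']); print(p,s['wrist_force'],s['opening'])
fs=imaging.grab_frame('scene'); 
a=cv2.resize(fs['image'][180:320,260:400],None,fx=2.857,fy=2.857,interpolation=cv2.INTER_CUBIC)
fw=imaging.grab_frame('wrist'); b=cv2.resize(fw['image'][120:420,120:620],(667,400))
cv2.imwrite('pics/s5.png',cv2.resize(np.hstack([a[:400],b]),None,fx=.75,fy=.75))
E
```

```text
[0.50734274 0.32192769 0.07671129] [-1.50618562 -1.29090065 12.47965669] 0.0014927516362306487
```

View pics/s5.png

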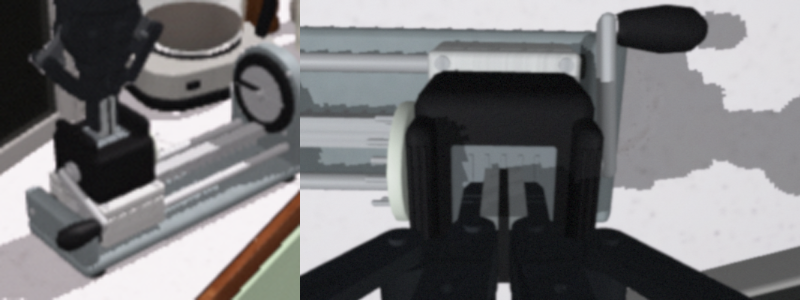

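The carriage is almost at the stop block: the slide end is at (580,60) and the block at about (600,60). I'll push on until the force rises.

>>> {"api": "apply_moves", "payload": {
  "commands": [0.06,0.19,0,0,0,0,0,0.12,0.38,0,0,0,0,0,0.17,0.57,0,0,0,0,0,0.23,0.77,0,0,0,0,0,0.29,0.96,0,0,0,0,0,0.29,0.96,0,0,0,0,0,0.29,0.96,0,0,0,0,0]
}}

```text
time: 8.85
position: [0.5094, 0.3269, 0.0766]
orientation: [[-0.958, 0.285, 0.003], [0.285, 0.958, -0.006], [-0.005, -0.005, -1.0]]
wrist_force: [-3.2, -9.6, 15.0]
opening: -0.002
grip_force: 7.5
```

>>> {"api": "apply_moves", "payload": {
  "commands": [0.09,0.29,0,0,0,0,0,0.17,0.57,0,0,0,0,0,0.17,0.57,0,0,0,0,0,0.17,0.57,0,0,0,0]
}}

```text
invalid input
```

```bash
python3 - <<'E'
from h import *
s=readout.observe(); print(s['position'],s['wrist_force'])
fw=imaging.grab_frame('wrist'); cv2.imwrite('pics/w6.png',cv2.resize(fw['image'][120:320,320:560],None,fx=3,fy=3))
E
```

```text
[0.50939917 0.32685922 0.07658754] [-3.22036697 -9.63632795 14.97123539]
```

View pics/w6.png

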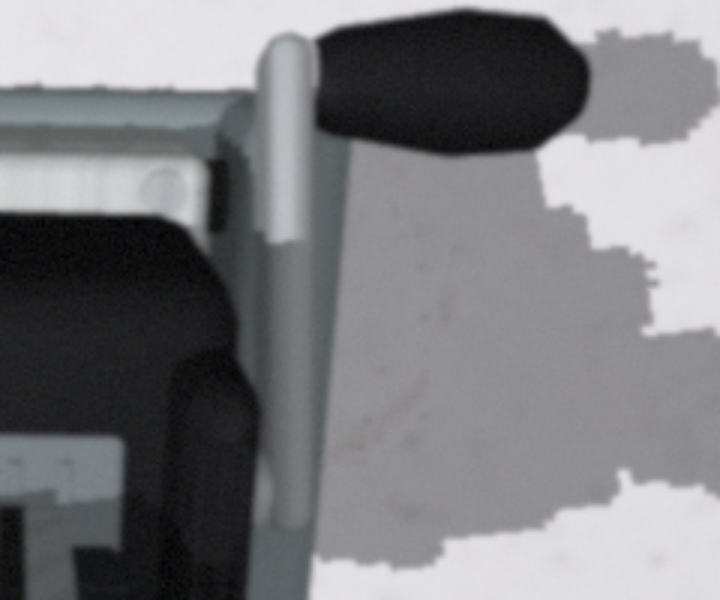

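The picture shows the slide's end touching the rubber buffer at (212,195), so the carriage is at the stop. I'll press a little more to make sure, then lift.

>>> {"api": "apply_moves", "payload": {
  "commands": [0.06,0.19,0,0,0,0,0,0.12,0.38,0,0,0,0,0,0.12,0.38,0,0,0,0,0,0.12,0.38,0,0,0,0,0]
}}

```text
time: 9.23
position: [0.5109, 0.3307, 0.0766]
orientation: [[-0.958, 0.286, 0.004], [0.286, 0.958, -0.006], [-0.005, -0.005, -1.0]]
wrist_force: [-2.8, -9.9, 14.5]
opening: 0.001
grip_force: 7.3
```

>>> {"api": "apply_moves", "payload": {
  "commands": [0,0,0.3,0,0,0,0,0,0,0.7,0,0,0,0,0,0,1.1,0,0,0,0,0,0,1.5,0,0,0,0,0,0,2.5,0,0,0,0,0,0,4.5,0,0,0,0,0,0,7,0,0,0,0,0,0,9,0,0,0,0,0,0,9,0,0,0,0,0,0,9,0,0,0,0]
}}

```text
time: 10.07
position: [0.5106, 0.3353, 0.1651]
orientation: [[-0.959, 0.283, 0.003], [0.283, 0.959, 0.002], [-0.002, 0.003, -1.0]]
wrist_force: [0.2, 0.1, 0.2]
opening: 0.003
grip_force: 0.0
```

```bash
python3 - <<'E'
from h import *
s=readout.observe(); print(s['time'],s['position'],s['wrist_force'])
fw=imaging.grab_frame('wrist'); cv2.imwrite('pics/w7.png',fw['image'])
c=cam(fw)
for d in imaging.cut_out('button_top','wrist')[:1]:
    for z in (.113,.121):
        P=np.array([onplane(c,p[::-1],z)[:2] for p in np.argwhere(d['region'])],np.float32); print(d['conf'],z,P.mean(0),cv2.minAreaRect(P*1000))
E
```

```text
10.0667 [0.51058486 0.33530358 0.16507816] [0.19310067 0.09881609 0.19088188]
0.59 0.113 [0.507063   0.32116345] ((507.718994140625, 320.856201171875), (43.11397171020508, 41.67449188232422), 73.46036529541016)
0.59 0.121 [0.5047953  0.32235283] ((505.4286193847656, 322.0557861328125), (41.60877990722656, 40.21950149536133), 73.46044921875)
```

View pics/w7.png

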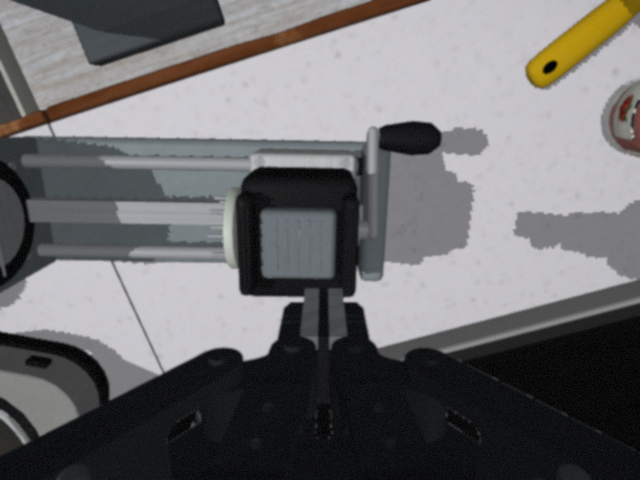

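The robot is clear, the slide is at the buffer (355,165), and the button's measured size (about 41 mm) fits it being up at 121 mm. I'll hand in.

```bash
python3 -c "
from station import workorder
print(workorder.hand_in())"
```

```text
the job is handed in; nothing more can be done
None
```

I handed the job in with the carriage against its end stop, the button sprung up and the robot clear of everything, going by the last camera view; the hand-in itself returned no verdict.

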